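# Clear the mug off the stand and present the bead dish over it

### The arm

A 6-joint arm with a two-finger parallel gripper is mounted at the origin on the work surface; the furniture and walls round the work are solid. World frame = base frame: x ahead of the robot, y to its left, z up, the work surface at z = 0. Lengths are in m, angles in degrees, forces in N, time in s.
With the tool pointing down it reaches from about 0.35 to 0.875 m from the base axis. Payload 4.2 kg.
Tool frame: the origin (TCP) lies at the very end of the fingers, on their centre line; the grasp point (between the pads) lies 19 mm behind it; z points along the fingers, y is the line along which they close (so a half turn about z gives the same grasp; the last joint's range is limited). The gripper opens to 87 mm and grips with 3 to 60 N. Pads are 19 mm wide; open, the fingers measure 117 mm over their backs; the gripper's body (75 mm by 190 mm) begins 51 mm behind the grasp point.
Start: joints at [91.192, 22.042, 0.453, 0, -68.411, -14.817], TCP at [0.147, 0.607, 0.223] pointing down, gripper open.
Joint ranges: [-179.83, 179.83], [-69.29, 118.12], [-61.27, 80.66], [-181.25, 117.63], [-171.15, -9.14], [-177.46, 177.46]. Speed limits (degrees/s): [159.86, 159.86, 180, 180, 180, 180].

### API

Orientations are given as a 3x3 rotation matrix whose columns are the frame's x, y, z axes.
In Python, from station import sense, optics, r gives the robot as it stands. The module is installed in compiled form; this text tells all that it offers.
- The arm moves only by the shell command python3 -m pendant 'ROWS' [OPENING]. ROWS is JSON, a list that holds one entry, the list of rows, each a list of 4 numbers: the shift along the tool's x, y, z normalised to -1 to 1, where 1 is 100 mm, then the turn about the tool's z normalised to -1 to 1, where 1 is 2 rad. A call has 1 to 8 rows; each row is the pose to reach, as a shift and turn from the pose commanded when the call began, along the tool's axes at that moment; what a row does not reach only later rows make up. A row lasts 1/10 s, in which the tool goes at most 50 mm and 8.59 degrees, less where a joint would pass 70% of its speed; a pose out of reach is approached as far as the arm can. A call with a number of a shift or a turn outside -1 to 1 is refused whole. A call with a gripper value outside its range is refused whole. OPENING is the closure, from 0 (fully open) to 1 (shut), set as the call begins (- or left out, the last holds). The fingers move at their own pace and stop on an object; the grip force is fixed at half the most. Time passes only in rows, so rows that repeat a pose let the fingers close. It gives the time, the measured TCP pose, the force, the opening and the grip force at its end, in the units of the state.
- sense(): the state, without advancing time (a new reading comes with each control period).
- optics.capture(name): name is "scene" or "top"; returns the picture (480x640x3 uint8, red, green, blue); there is no depth.
- optics.get_calibration(name): a dict with "camera_matrix" (3x3 intrinsics, pixels), "camera_from_world" (4x4, takes a point from world to camera coordinates). Camera axes: x right, y down, z forward; pixel columns grow to the right and rows downward; lengths in m; the calibration is good to about 2 mm. A picture is of the moment at which its call begins. get_calibration takes no time and is no camera call.
- r.finish_job(): hands the job in; it is judged then, once.
The state is a dict: "time_s": time; "joints": joint angles; "joint_velocities": joint speeds; "effort": joint torques, N m; "tcp_pos": TCP position; "ee_rot": TCP orientation; "wrist_force": force on the tool from outside, world axes, zero at the start; "moment": the same for the moment, N m; "gripper_width": opening from 0.0 (shut) to 1.0 (fully open); "gripper_force": force on a finger pad.
Only numpy, scipy, OpenCV 4.12 (cv2) and the standard library are available. Lean on these libraries where they do the work, as an engineer would, in place of code of your own. Each camera call takes 0.05 s, during which the arm holds its last target. There are 200 camera calls.

### The job

The tea mug has been left on the low paddle-shaped wooden stand: lift it off and set it down upright on the table close beside the stand, and let go of it. Then take the wooden dish by its bow handle and, keeping it level so that the loose white ball stays in the middle and never rolls up to the rim, turn it the quarter turn that makes its pouring lip point the same way as the stand's tongue, and hold it still about 6 cm above the middle of the round part of the stand. Finish while still holding the dish there (do not put it down), and leave the other things on the table where they are.

Things in the scene. Friction and masses are not known exactly. Their poses are not given: they have to be found in the camera images.
- stand: Light wooden paddle-shaped stand, fixed to the table. Origin on the table under the centre of its round part (140 mm across); upper face 30 mm above the table. A tongue 42 mm wide runs from the round part along the stand's -x axis to 163 mm from the centre, upper face at the same height. Yaw within 0.2 rad of the room's axes: the tongue points roughly towards the robot. z up.
- stand_top (a point): Centre of the upper face of the stand's round part, 30 mm above the table.
- dish: Round wooden dish, 146 mm across, 21 mm high, hollowed like a shallow bowl, 0.28 kg, loose on the table. Origin at the centre of its underside, z up. A pouring lip sticks out along its -x to 98 mm from the centre. A stiff bow handle stands over it: uprights 72 mm either side of the centre (along its y), joined by a level bar. Starts 70 to 110 degrees turned from the stand's direction.
- dish_bar (a point): Middle of the bow handle's level bar, 105 mm above the dish's underside, straight above its middle. The bar runs along the dish's y (138 mm free length), 14 mm wide (along the dish's x) and 14 mm high; 66 mm free height between the bar and the ball. Axes as the dish.
- dish_center (a point): Middle of the hollow of the dish, where the centre of the ball lies when the ball rests in the middle: 20 mm above the dish's underside. Hollow: flat to 12 mm from the middle, then rising ever more steeply to the rim at 68 mm, 12 mm higher.
- dish_spout (a point): End of the pouring lip, 90 mm from the dish's centre along the dish's -x, 21 mm above its underside.
- ball_center (a point): Centre of the loose white ball, 24 mm in diameter, 20 g, that lies in the dish.
- mug_center (a point): Centre (half-way up) of the round body of the white dotted tea mug, 45 mm above its underside; the body is 82 mm across and 91 mm high, open at the top, wall about 5 to 10 mm thick, 0.28 kg. z up. The handle points along the mug's -y axis. It starts on the round part of the stand; the mug is loose.
- mug_handle (a point): Point in the mug's handle, 57 mm from the body's axis along the mug's -y and 60 mm above the mug's underside. The handle is 12 mm wide (along the mug's x), reaches out to 74 mm from the axis and up to 80 mm above the underside (70 mm in its outer part); it can be pinched across from above. Axes as the mug.
- ink_mid (a point): Centre of the ink bottle, a bystander to be left alone.
- glue_mid (a point): Centre of the glue stick, a bystander to be left alone.
- tape_mid (a point): Centre of the roll of brown tape, a bystander to be left alone.
- stamp_mid (a point): Centre of the rubber stamp, a bystander to be left alone.

How it is judged (in metres and radians):
On the way, in this order (a step that is already met when the one before it is completed fails the run):
1. the mug is lifted clear of the stand (height (world z) of mug_center above 0.083 m and contact force between mug and stand below 0.05 N and contact force between mug and the fingers above 0.5 N), for 0.1 s.
2. the mug stands upright on the table close beside the stand, let go, the dish not yet lifted (height (world z) of mug_center below 0.053 m and angle between mug_center's own z axis and vertical below 0.1 rad and horizontal distance between mug_center and stand_top between 0.112 and 0.3 m and contact force between mug and the arm below 0.05 N and linear speed of mug below 0.03 m/s and height (world z) of dish below 0.01 m), for 0.2 s.
3. the dish is lifted level off the table with the ball in it (height (world z) of dish above 0.03 m and angle between dish's own z axis and vertical below 0.15 rad and distance between ball_center and dish_center below 0.04 m and contact force between dish and the fingers above 0.5 N), for 0.2 s.
At the end, for the whole second after the job is handed in: Dish held by the gripper alone, still, level within 0.1 rad, 30 to 120 mm above the stand, centred within 30 mm, lip along the tongue within 0.2 rad, ball within 22 mm of the middle. Mug upright on the table, released, its axis 112 to 300 mm from the stand's middle (height (world z) of mug_center below 0.053 m and angle between each of mug_center, dish's own z axis and vertical below 0.1 rad and horizontal distance between mug_center and stand_top between 0.112 and 0.3 m and contact force between mug and the arm below 0.05 N and linear speed of each of mug, dish below 0.03 m/s and horizontal distance between dish_center and stand_top below 0.03 m and height (world z) of dish between 0.06 and 0.15 m and angle between the x axis of dish and the x axis of stand, either way round below 0.2 rad and x of dish_spout in the frame of stand below -0.05 m and distance between ball_center and dish_center below 0.022 m and contact force between dish and the fingers above 0.5 N and contact force between dish and stand below 0.05 N and contact force between dish and mug below 0.05 N); the arm keeps its last pose, push and grip.
It fails at once if the mug is tipped by more than 0.5 rad (angle between mug_center's own z axis and vertical above 0.5 rad).
It fails at once if the dish is tipped by more than 0.25 rad (angle between dish's own z axis and vertical above 0.25 rad).
It fails at once if the ball rolls up to the rim (more than 45 mm from the middle) (distance between ball_center and dish_center above 0.045 m).
It fails at once if the ink bottle, glue stick, roll of tape or rubber stamp is moved by more than 30 mm (distance of any of ink_mid, glue_mid, tape_mid, stamp_mid from where it was at the start of the episode above 0.03 m).
It also fails if it takes over 58 s, if anything falls off the work surface, if the arm or the gripper's body presses on something with over 40 N, if the wrist force passes 120 N, or if a joint passes its speed limit or range.

## Working session

There is one attempt and no reset: what is moved stays moved. The work goes in short steps, Python scripts to look and compute and a shell command to move; the robot and the scene stay as the last step left them, time stands still between calls to the robot, and variables do not carry over. Pictures are saved under pics/ and viewed, at most 10 in all, crops included, and the job is handed in when it is done.

```bash
mkdir -p pics
python3 - <<'E'
from station import sense, optics, r
import cv2
s=sense(); print(s)
for n in("scene","top"):
    cv2.imwrite(f"pics/{n}0.png",optics.capture(n)[:,:,::-1]); c=optics.get_calibration(n); print(c)
E
```

```text
{'time_s': 0.0, 'joints': array([ 9.11912149e+01,  2.20918534e+01,  3.80021420e-01, -2.59071891e-02,
       -6.84119550e+01, -1.48170349e+01]), 'joint_velocities': array([ 0.07383758,  0.02654831, -0.00390533, -0.07199593, -0.02095045,
       -0.00562983]), 'effort': array([-4.84098182e-04, -3.90666389e+01,  1.87405032e+01,  4.21981931e+00,
        1.09766095e-02, -2.01721045e-04]), 'tcp_pos': array([0.14708744, 0.60683071, 0.22145774]), 'ee_rot': array([[ 9.71815651e-01, -2.35741808e-01, -3.75442973e-04],
       [-2.35742061e-01, -9.71813242e-01, -2.16872805e-03],
       [ 1.46399418e-04,  2.19611156e-03, -9.99997578e-01]]), 'wrist_force': array([-0.79764879, -0.98195308,  0.67968406]), 'moment': array([-0.0050542 ,  0.0359304 , -0.02188921]), 'gripper_force': 0.0, 'gripper_width': 0.9947885817033384}
{'camera_matrix': array([[494.30807524,   0.        , 321.22271169],
       [  0.        , 494.30807524, 243.56075131],
       [  0.        ,   0.        ,   1.        ]]), 'camera_from_world': array([[ 0.78584967, -0.61839213,  0.00560983, -0.46555705],
       [-0.27548022, -0.35817163, -0.89208953,  0.21864349],
       [ 0.55367042,  0.69950287, -0.45182386,  0.64585912],
       [ 0.        ,  0.        ,  0.        ,  1.        ]])}
{'camera_matrix': array([[620.80711188,   0.        , 325.86019156],
       [  0.        , 620.80711188, 235.66706713],
       [  0.        ,   0.        ,   1.        ]]), 'camera_from_world': array([[-0.00270732, -0.99998528, -0.00470132, -0.08262333],
       [-0.97795289,  0.00362929, -0.20879411,  0.57940496],
       [ 0.2088081 ,  0.00403239, -0.97794832,  0.98717803],
       [ 0.        ,  0.        ,  0.        ,  1.        ]])}
```

View pics/top0.png

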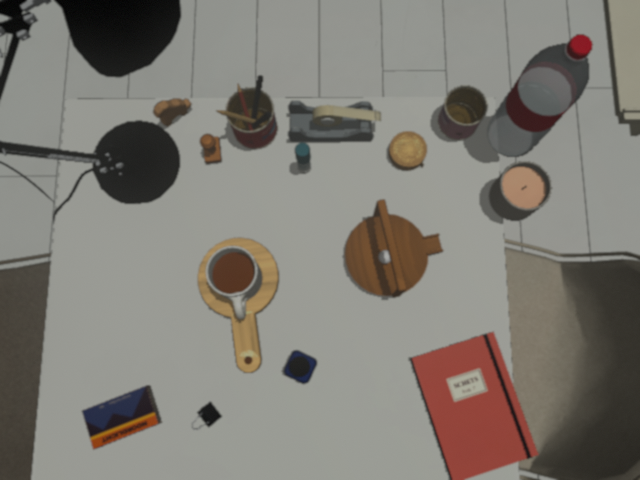

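View pics/scene0.png

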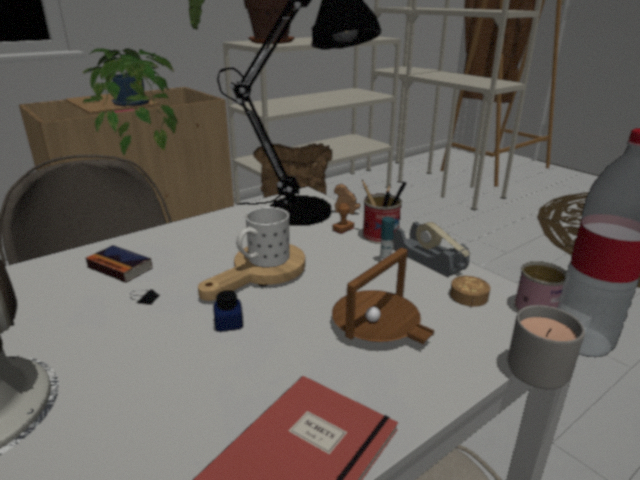

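The top view shows the stand at about (238,278) with its tongue end at (248,360). The mug rim is at (233,272) with its handle at (240,305). The dish is at (387,255), lip at (435,243), and its bar runs from (382,207) to (398,290). The ball is at (384,257).

```bash
cat > h.py <<'E'
import numpy as np, cv2
from station import sense, optics, r
def ray(n,uv,z):
    c=optics.get_calibration(n);K=c["camera_matrix"];T=c["camera_from_world"]
    R,t=T[:3,:3],T[:3,3];o=-R.T@t
    d=R.T@np.linalg.inv(K)@np.array([uv[0],uv[1],1.]);return (o+d*(z-o[2])/d[2]).round(4)
def proj(n,p):
    c=optics.get_calibration(n);q=c["camera_from_world"][:3]@np.append(p,1);q=c["camera_matrix"]@q;return q[:2]/q[2]
E
python3 - <<'E'
from h import *
im=cv2.imread("pics/top0.png")
c=cv2.resize(im[195:380,180:455],None,fx=2.9,fy=2.9,interpolation=cv2.INTER_CUBIC)
cv2.imwrite("pics/crop0.png",cv2.convertScaleAbs(c,alpha=1.6))
for k,uv,z in [("stand",(238,278),.03),("tongue",(248,360),.03),("mugrim",(233,272),.121),("mughandle",(240,305),.105),("dish",(387,255),.021),("lip",(435,243),.021),("barA",(382,207),.105),("barB",(398,290),.105),("ball",(384,257),.02),("ink",(300,367),.04),("lampbase",(137,160),0),("stamp",(210,148),.03),("glue",(303,155),.05),("tape",(407,150),.02)]: print(k,ray("top",uv,z))
hsv=cv2.cvtColor(im,cv2.COLOR_BGR2HSV)
for uv in[(215,285),(242,340),(370,255),(410,260),(400,270),(100,250)]:print(uv,hsv[uv[1],uv[0]])
E
```

```text
stand [0.512  0.0666 0.03  ]
tongue [0.374  0.0462 0.03  ]
mugrim [0.5085 0.0613 0.121 ]
mughandle [0.4583 0.0512 0.105 ]
dish [ 0.5528 -0.1907  0.021 ]
lip [ 0.5739 -0.2751  0.021 ]
barA [ 0.6172 -0.1764  0.105 ]
barB [ 0.4812 -0.1988  0.105 ]
ball [ 0.5495 -0.1855  0.02  ]
ink [ 0.3624 -0.0412  0.04  ]
lampbase [0.7358 0.2628 0.    ]
stamp [0.7474 0.1232 0.03  ]
glue [ 0.7264 -0.0447  0.05  ]
tape [ 0.7457 -0.2314  0.02  ]
(215, 285) [12 82 81]
(242, 340) [ 19 118 153]
(370, 255) [ 14 148 114]
(410, 260) [ 14 145 107]
(400, 270) [ 14 147 109]
(100, 250) [ 39  12 155]
```

View pics/crop0.png

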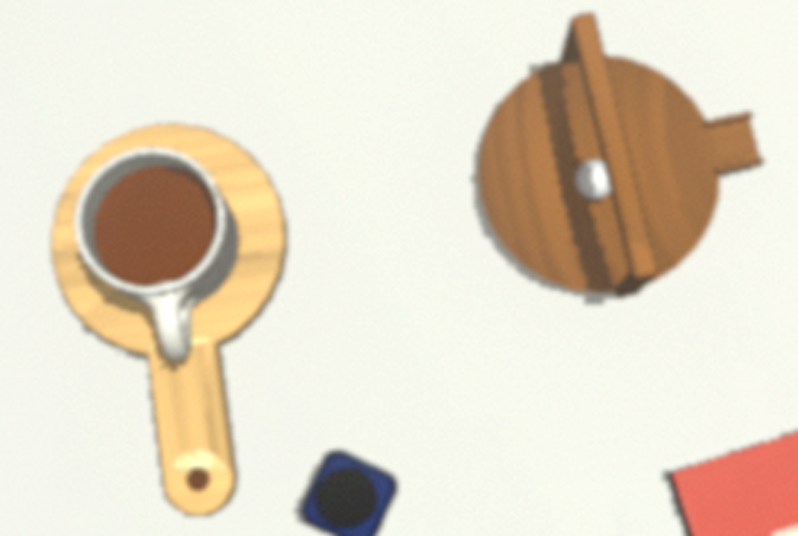

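The crop gives the stand centre at (238.3,277.8), the mug rim at (232.2,271.2) and its handle at (239.3,307). The dish is at (385.9,255.7), its lip end at (440.7,242.9), and its bar ends at (381,199.8) and (400.7,290.5).

```bash
cat >> h.py <<'E'
def go(p,yaw):  # shift in tool axes (units 100 mm) and turn (units 2 rad) to TCP p, tool-x yaw in degrees
    s=sense();R=s["ee_rot"];d=R.T@(np.array(p)-s["tcp_pos"])
    y0=np.degrees(np.arctan2(R[1,0],R[0,0]))
    a=-((yaw-y0+180)%360-180)
    print("t",round(s["time_s"],2),"tcp",s["tcp_pos"].round(4),"yaw",round(y0,2),"w",round(s["gripper_width"],3),"f",round(s["gripper_force"],1),"shift/100mm",(d*10).round(3),"turn",round(np.radians(a)/2,3),"deg",round(a,1))
E
python3 - <<'E'
from h import *
a=lambda v:np.degrees(np.arctan2(v[1],v[0])).round(1)
S=ray("top",(238.3,277.8),.03);T=ray("top",(248.3,360.2),.03);print("stand",S,"tongue",a(T-S))
M=ray("top",(232.2,271.2),.121);H=ray("top",(240.3,319),.1);H2=ray("top",(239.3,307),.105);print("mug",M,a(H-M),a(H2-M),H,H2)
D=ray("top",(385.9,255.7),.021);L=ray("top",(440.7,242.9),.021);A=ray("top",(381,199.8),.112);B=ray("top",(400.7,290.5),.112)
print("dish",D,"lip",a(L-D),"bar",(A+B)/2,a(A-B),np.linalg.norm(A-B))
# scene view cross-check
for k,p in [("mugtop",[*M[:2],.121]),("handle",[*(M+.057*(H-M)/np.linalg.norm((H-M)[:2]))[:2],.09]),("barA",A),("barB",B),("stand",S),("tongue",T)]: print(k,proj("scene",p).round(1))
hd=(H-M)[:2];hd/=np.linalg.norm(hd);P=M[:2]+.057*hd;print("P",P)
go([*P,.16],a(hd)+180)
im=cv2.imread("pics/scene0.png");c=cv2.resize(im[190:355,190:450],None,fx=3,fy=3,interpolation=cv2.INTER_CUBIC);cv2.imwrite("pics/crop1.png",cv2.convertScaleAbs(c,alpha=1.6))
E
```

```text
stand [0.5124 0.0661 0.03  ] tongue -171.6
mug [0.5098 0.0626 0.121 ] -170.9 -169.3 [0.4367 0.0509 0.1   ] [0.4551 0.0523 0.105 ]
dish [ 0.5516 -0.1888  0.021 ] lip -76.9 bar [ 0.55355 -0.1883   0.112  ] 10.6 0.15049003289254734
mugtop [265.7 215.5]
handle [242.8 240.4]
barA [403.2 248.6]
barB [346.6 284.1]
stand [268.  257.5]
tongue [207.8 284.7]
P [0.45351636 0.05359154]
t 0.1 tcp [0.1471 0.6069 0.2216] yaw -13.63 w 0.999 f 0.0 shift/100mm [4.282 4.653 0.625] turn -0.198 deg -22.7
```

View pics/crop1.png

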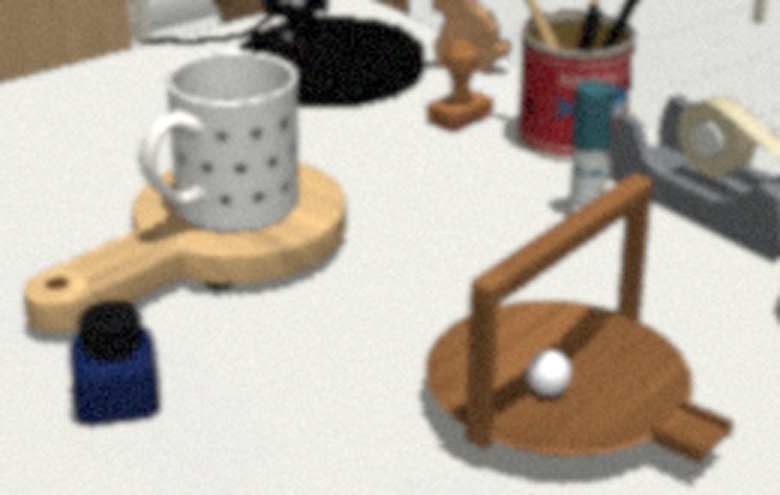

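The scene view agrees with the top view to within about 2 px, with the rim centre at (268,217). Next I approach the handle.

```bash
for i in 1 2 3 4; do :; done
python3 -m pendant '[[[0.4,0.45,0,0],[0.9,0.95,0,0],[0.9,0.95,0,0],[0.9,0.95,0,0]]]' 0 >/dev/null
python3 -m pendant '[[[0.4,0.45,0,0],[0.9,0.95,0,0],[0.9,0.95,0,0],[0.9,0.95,0,0]]]' >/dev/null
python3 -m pendant '[[[0.4,0.45,0,0],[0.9,0.95,0,0],[0.9,0.95,0,0],[0.9,0.95,0,0]]]' >/dev/null
python3 -m pendant '[[[0.4,0.45,0,0],[0.9,0.95,0,0],[0.9,0.95,0,0],[0.9,0.95,0,0]]]' 
python3 -m pendant '[[[0.35,0.4,0,-0.07],[0.68,0.85,0,-0.14],[0.68,0.85,0,-0.2],[0.68,0.85,0,-0.2],[0.68,0.85,0,-0.2]]]' 
python3 -c "
from h import *
go([.4535,.0536,.13],9.1)"
```

```text
time_s: 1.7
tcp_pos: [0.4088, 0.1523, 0.2223]
ee_rot: [[0.971, -0.239, -0.0], [-0.239, -0.971, -0.0], [-0.0, 0.0, -1.0]]
wrist_force: [-0.7, 1.4, -0.7]
gripper_width: 1.001
gripper_force: 0.0
time_s: 2.2
tcp_pos: [0.4539, 0.0557, 0.2223]
ee_rot: [[0.987, 0.16, -0.0], [0.16, -0.987, 0.0], [-0.0, -0.0, -1.0]]
wrist_force: [0.4, -0.7, -0.7]
gripper_width: 1.006
gripper_force: 0.0
t 2.2 tcp [0.4539 0.0557 0.2223] yaw 9.22 w 1.006 f 0.0 shift/100mm [-0.007  0.02   0.923] turn 0.001 deg 0.1
```

```bash
python3 -m pendant '[[[0,0.02,0.4,0],[0,0.02,0.8,0],[0,0.02,1,0],[0,0.02,1,0]]]' >/dev/null
python3 -m pendant '[[[0,0,0.2,0],[0,0,0.4,0],[0,0,0.51,0],[0,0,0.51,0],[0,0,0.51,0]]]'
python3 - <<'E'
from h import *
go([.4535,.0536,.071],9.1)
im=np.hstack([optics.capture("top")[200:400,170:370],optics.capture("scene")[150:350,170:370]])[:,:,::-1]
cv2.imwrite("pics/g1.png",cv2.convertScaleAbs(cv2.resize(im,None,fx=2,fy=2),alpha=1.6))
E
```

```text
time_s: 3.1
tcp_pos: [0.455, 0.0539, 0.0728]
ee_rot: [[0.987, 0.163, 0.002], [0.163, -0.987, 0.001], [0.002, -0.0, -1.0]]
wrist_force: [0.0, -0.2, 0.6]
gripper_width: 0.999
gripper_force: 0.0
t 3.1 tcp [0.455  0.0539 0.0728] yaw 9.37 w 0.999 f 0.0 shift/100mm [-0.016  0.     0.018] turn 0.002 deg 0.3
```

View pics/g1.png

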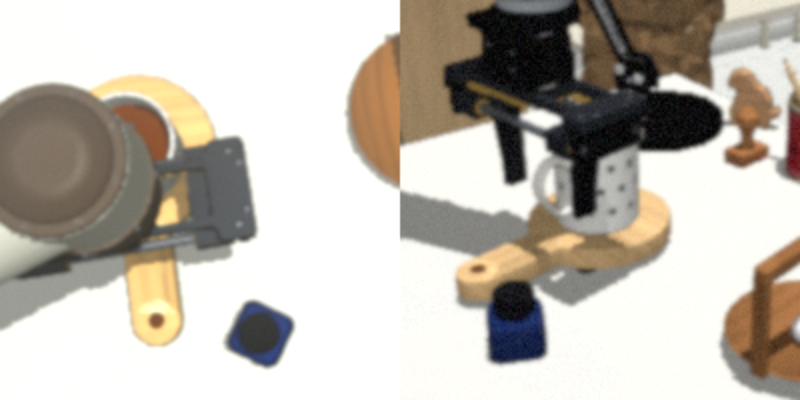

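The fingers straddle the mug handle (right half, around (545,180)). Now I close and lift a little.

```bash
python3 -m pendant '[[[0,0,0,0],[0,0,0,0],[0,0,0,0],[0,0,0,0],[0,0,0,0],[0,0,0,0],[0,0,0,0],[0,0,0,0]]]' 1
python3 -m pendant '[[[0,0,-0.05,0],[0,0,-0.1,0],[0,0,-0.15,0],[0,0,-0.2,0],[0,0,-0.25,0],[0,0,-0.25,0],[0,0,-0.25,0]]]'
python3 - <<'E'
from h import *
go([.455,.2139,.098],9.1)
im=optics.capture("scene")[150:350,170:370][:,:,::-1]
cv2.imwrite("pics/g2.png",cv2.convertScaleAbs(cv2.resize(im,None,fx=2.5,fy=2.5),alpha=1.6))
E
```

```text
time_s: 4.0
tcp_pos: [0.454, 0.0527, 0.0715]
ee_rot: [[0.987, 0.162, -0.0], [0.162, -0.987, -0.0], [-0.0, 0.0, -1.0]]
wrist_force: [0.8, -0.5, 0.0]
gripper_width: 0.353
gripper_force: 0.0
time_s: 4.7
tcp_pos: [0.4533, 0.0525, 0.0966]
ee_rot: [[0.987, 0.161, -0.001], [0.161, -0.987, -0.0], [-0.001, 0.0, -1.0]]
wrist_force: [-1.2, -0.5, -1.1]
gripper_width: 0.228
gripper_force: 29.2
t 4.7 tcp [0.4533 0.0525 0.0966] yaw 9.28 w 0.228 f 29.2 shift/100mm [ 0.277 -1.59  -0.014] turn 0.002 deg 0.2
```

View pics/g2.png

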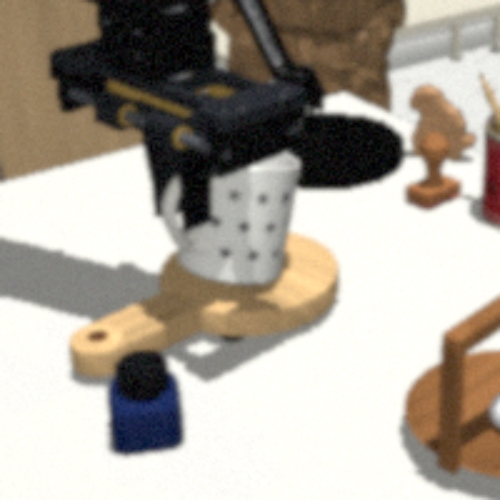

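The mug has tipped about 10°, because the lift began before the fingers had closed fully. I'll lower it, regrip with a longer close, and lift again.

```bash
python3 -m pendant '[[[0,0,0.05,0],[0,0,0.1,0],[0,0,0.15,0],[0,0,0.2,0],[0,0,0.25,0],[0,0,0.25,0],[0,0,0.25,0]]]' >/dev/null
python3 -m pendant '[[[0,0,0,0],[0,0,0,0],[0,0,0,0],[0,0,0,0],[0.03,0,0.02,0],[0.03,0,0.02,0]]]' 0.5
python3 -m pendant '[[[0,0,0,0],[0,0,0,0],[0,0,0,0],[0,0,0,0],[0,0,0,0],[0,0,0,0],[0,0,0,0],[0,0,0,0]]]' 1
python3 -m pendant '[[[0,0,0,0],[0,0,0,0],[0,0,0,0],[0,0,0,0]]]'
python3 -m pendant '[[[0,0,-0.02,0],[0,0,-0.05,0],[0,0,-0.1,0],[0,0,-0.15,0],[0,0,-0.2,0],[0,0,-0.25,0],[0,0,-0.25,0]]]'
python3 - <<'E'
from h import *
go([.455,.2139,.098],9.1)
im=optics.capture("scene")[150:350,170:370][:,:,::-1]
cv2.imwrite("pics/g3.png",cv2.convertScaleAbs(cv2.resize(im,None,fx=2.5,fy=2.5),alpha=1.6))
E
```

```text
time_s: 6.05
tcp_pos: [0.4574, 0.0533, 0.0692]
ee_rot: [[0.987, 0.161, -0.0], [0.161, -0.987, -0.0], [-0.0, 0.0, -1.0]]
wrist_force: [0.3, 0.2, -0.0]
gripper_width: 0.501
gripper_force: 0.0
time_s: 6.85
tcp_pos: [0.4569, 0.0531, 0.0696]
ee_rot: [[0.987, 0.162, 0.0], [0.162, -0.987, -0.0], [0.0, 0.0, -1.0]]
wrist_force: [0.6, -0.8, -0.3]
gripper_width: 0.237
gripper_force: 28.1
time_s: 7.25
tcp_pos: [0.4569, 0.0532, 0.0696]
ee_rot: [[0.987, 0.161, 0.0], [0.161, -0.987, 0.0], [0.0, 0.0, -1.0]]
wrist_force: [0.4, -1.1, -0.2]
gripper_width: 0.239
gripper_force: 28.1
time_s: 7.95
tcp_pos: [0.4575, 0.0534, 0.0954]
ee_rot: [[0.987, 0.162, 0.002], [0.162, -0.987, 0.001], [0.002, -0.0, -1.0]]
wrist_force: [0.7, 0.0, -2.4]
gripper_width: 0.24
gripper_force: 28.6
t 7.95 tcp [0.4575 0.0534 0.0954] yaw 9.3 w 0.24 f 28.6 shift/100mm [ 0.235 -1.588 -0.024] turn 0.002 deg 0.2
```

View pics/g3.png

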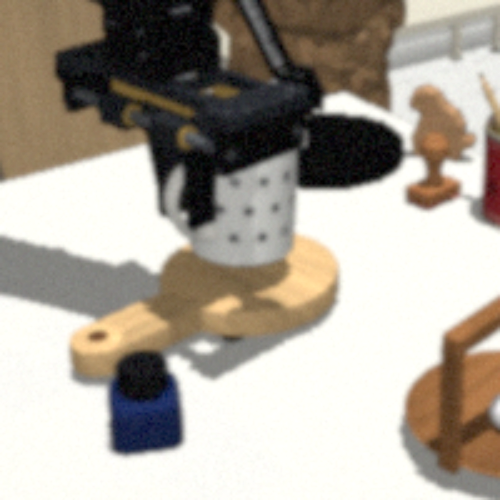

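The mug is now clear of the stand and upright. Next I carry it 160 mm to the left and lower it.

```bash
python3 -m pendant '[[[0.01,-0.08,0,0],[0.03,-0.2,0,0],[0.05,-0.35,0,0],[0.07,-0.5,0,0],[0.1,-0.65,0,0],[0.12,-0.8,0,0]]]' >/dev/null
python3 -m pendant '[[[0.02,-0.15,0,0],[0.05,-0.3,0,0],[0.07,-0.45,0,0],[0.09,-0.6,0,0],[0.11,-0.7,0,0],[0.12,-0.78,0,0],[0.12,-0.78,0,0]]]'
python3 -m pendant '[[[0,0,0.1,0],[0,0,0.2,0],[0,0,0.3,0],[0,0,0.4,0],[0,0,0.45,0],[0,0,0.49,0],[0,0,0.49,0]]]' 
python3 -c "
from h import *
go([.4569,.2139,.0396],9.1)"
```

```text
time_s: 9.3
tcp_pos: [0.4552, 0.2139, 0.0945]
ee_rot: [[0.987, 0.162, 0.0], [0.162, -0.987, 0.0], [0.0, -0.0, -1.0]]
wrist_force: [-0.1, -0.4, -3.1]
gripper_width: 0.242
gripper_force: 28.8
time_s: 10.0
tcp_pos: [0.4553, 0.213, 0.0454]
ee_rot: [[0.987, 0.162, 0.0], [0.162, -0.987, -0.0], [0.0, 0.0, -1.0]]
wrist_force: [0.7, -0.7, -3.1]
gripper_width: 0.238
gripper_force: 29.0
t 10.0 tcp [0.4553 0.213  0.0454] yaw 9.3 w 0.238 f 29.0 shift/100mm [ 0.018 -0.007  0.058] turn 0.002 deg 0.2
```

```bash
python3 -m pendant '[[[0,0,0.02,0],[0,0,0.04,0],[0,0,0.055,0],[0,0,0.065,0],[0,0,0.065,0]]]' 
python3 -m pendant '[[[0,0,0,0],[0,0,0,0],[0,0,0,0],[0,0,0,0],[0,0,0,0],[0,0,0,0]]]' 0.4
python3 -m pendant '[[[0,0,-0.15,0],[0,0,-0.4,0],[0,0,-0.7,0],[0,0,-1,0],[0,0,-1,0]]]' 
python3 -m pendant '[[[0,0,-0.2,0],[0,0,-0.4,0],[0.1,0.2,-0.4,0],[0.25,0.5,-0.4,0],[0.4,0.9,-0.4,0],[0.4,1,-0.4,0],[0.4,1,-0.4,0]]]' 0
python3 -m pendant '[[[0,0.4,0,0],[0.2,0.8,0,0],[0.4,1,0,0],[0.4,1,0,0]]]'
python3 - <<'E'
from h import *
go([.553,-.189,.2],13)
im=np.hstack([optics.capture("top")[180:380,130:460],optics.capture("scene")[150:350,170:450]])[:,:,::-1]
cv2.imwrite("pics/g4.png",cv2.convertScaleAbs(cv2.resize(im,None,fx=1.3,fy=1.3),alpha=1.6))
E
```

```text
time_s: 10.5
tcp_pos: [0.4552, 0.2133, 0.0397]
ee_rot: [[0.987, 0.162, 0.001], [0.162, -0.987, 0.001], [0.001, -0.0, -1.0]]
wrist_force: [-3.6, 0.3, 4.6]
gripper_width: 0.244
gripper_force: 30.4
time_s: 11.1
tcp_pos: [0.4552, 0.213, 0.039]
ee_rot: [[0.987, 0.161, 0.0], [0.161, -0.987, -0.0], [0.0, 0.0, -1.0]]
wrist_force: [-0.4, 0.4, 0.1]
gripper_width: 0.588
gripper_force: 0.0
time_s: 11.6
tcp_pos: [0.4575, 0.2148, 0.1433]
ee_rot: [[0.987, 0.162, 0.008], [0.162, -0.987, 0.006], [0.009, -0.004, -1.0]]
wrist_force: [-0.3, 0.4, -0.2]
gripper_width: 0.6
gripper_force: 0.0
time_s: 12.3
tcp_pos: [0.5104, 0.1193, 0.1782]
ee_rot: [[0.987, 0.158, -0.002], [0.158, -0.987, -0.001], [-0.002, 0.0, -1.0]]
wrist_force: [-0.3, -0.4, -0.4]
gripper_width: 0.995
gripper_force: 0.0
time_s: 12.7
tcp_pos: [0.5679, 0.0278, 0.1784]
ee_rot: [[0.987, 0.159, 0.0], [0.159, -0.987, -0.0], [0.0, 0.0, -1.0]]
wrist_force: [-0.2, -0.1, -1.0]
gripper_width: 1.002
gripper_force: 0.0
t 12.7 tcp [0.5679 0.0278 0.1784] yaw 9.17 w 1.002 f 0.0 shift/100mm [-0.493  2.116 -0.215] turn -0.033 deg -3.8
```

View pics/g4.png

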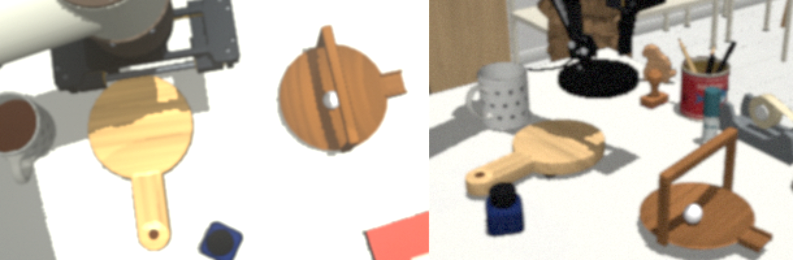

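The mug stands upright and free at the left of the stand (left crop (15,125)). The dish is undisturbed. Moving on to the bar.

```bash
python3 -m pendant '[[[-0.1,0.4,0,0],[-0.2,0.8,0,-0.03],[-0.25,1,0,-0.03],[-0.25,1,0,-0.03]]]' >/dev/null
python3 -m pendant '[[[-0.1,0.4,0,0],[-0.2,0.8,0,0],[-0.17,1,0,0],[-0.17,1,0,0],[-0.17,1,0,0],[-0.17,1,0,0]]]' 
python3 -c "
from h import *
go([.5535,-.1886,.086],12)"
```

```text
time_s: 13.8
tcp_pos: [0.5632, -0.1737, 0.1791]
ee_rot: [[0.975, 0.222, -0.0], [0.222, -0.975, 0.0], [-0.0, -0.0, -1.0]]
wrist_force: [1.0, -0.4, -0.5]
gripper_width: 0.998
gripper_force: 0.0
t 13.8 tcp [ 0.5632 -0.1737  0.1791] yaw 12.85 w 0.998 f 0.0 shift/100mm [-0.127  0.124  0.931] turn 0.007 deg 0.9
```

```bash
python3 -m pendant '[[[-0.08,0.08,0,0],[-0.125,0.125,0.2,0.006],[-0.125,0.125,0.5,0.006],[-0.125,0.125,0.8,0.006],[-0.125,0.125,0.935,0.006],[-0.125,0.125,0.935,0.006],[-0.125,0.125,0.935,0.006]]]'
python3 - <<'E'
from h import *
go([.5535,-.1886,.086],12)
im=np.hstack([optics.capture("top")[180:380,280:480],optics.capture("scene")[190:390,290:490]])[:,:,::-1]
cv2.imwrite("pics/g5.png",cv2.convertScaleAbs(cv2.resize(im,None,fx=2,fy=2),alpha=1.6))
E
```

```text
time_s: 14.5
tcp_pos: [0.5546, -0.1905, 0.0866]
ee_rot: [[0.978, 0.209, 0.002], [0.209, -0.978, -0.001], [0.001, 0.001, -1.0]]
wrist_force: [-0.1, 0.0, 0.5]
gripper_width: 0.999
gripper_force: 0.0
t 14.5 tcp [ 0.5546 -0.1905  0.0866] yaw 12.09 w 0.999 f 0.0 shift/100mm [-0.007 -0.021  0.006] turn 0.001 deg 0.1
```

View pics/g5.png

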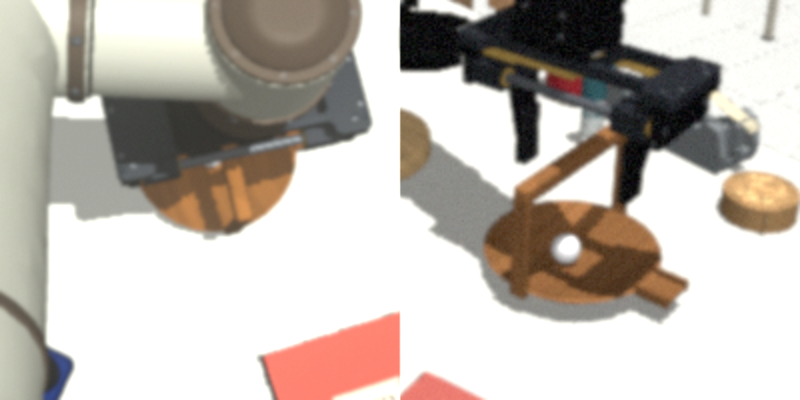

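The fingers straddle the middle of the bar. I'll close in stages so the ball isn't jolted.

```bash
python3 -m pendant '[[[0,0,0,0],[0,0,0,0],[0,0,0,0],[0,0,0,0],[0,0,0,0],[0,0,0,0],[0,0,0,0],[0,0,0,0]]]' 0.68 >/dev/null
python3 -m pendant '[[[0,0,0,0],[0,0,0,0]]]' 0.72 >/dev/null
python3 -m pendant '[[[0,0,0,0],[0,0,0,0]]]' 0.76 
python3 -m pendant '[[[0,0,0,0],[0,0,0,0],[0,0,0,0],[0,0,0,0],[0,0,0,0],[0,0,0,0],[0,0,0,0]]]' 1
python3 -m pendant '[[[0,0,-0.01,0],[0,0,-0.03,0],[0,0,-0.06,0],[0,0,-0.1,0],[0,0,-0.13,0],[0,0,-0.15,0],[0,0,-0.15,0],[0,0,-0.15,0]]]'
python3 - <<'E'
from h import *
go([.5535,-.1886,.176],12)
im=optics.capture("scene")[190:390,290:490][:,:,::-1]
cv2.imwrite("pics/g6.png",cv2.convertScaleAbs(cv2.resize(im,None,fx=2,fy=2),alpha=1.6))
E
```

```text
time_s: 15.8
tcp_pos: [0.5538, -0.1904, 0.0856]
ee_rot: [[0.978, 0.209, 0.0], [0.209, -0.978, 0.0], [0.0, 0.0, -1.0]]
wrist_force: [-0.0, -0.2, 0.3]
gripper_width: 0.247
gripper_force: 0.0
time_s: 16.5
tcp_pos: [0.5538, -0.1905, 0.0856]
ee_rot: [[0.978, 0.209, 0.0], [0.209, -0.978, -0.0], [0.0, 0.0, -1.0]]
wrist_force: [0.4, -1.5, -0.1]
gripper_width: 0.152
gripper_force: 30.0
time_s: 17.3
tcp_pos: [0.5537, -0.1904, 0.1005]
ee_rot: [[0.978, 0.209, -0.0], [0.209, -0.978, 0.0], [-0.0, -0.0, -1.0]]
wrist_force: [0.1, 0.4, -2.7]
gripper_width: 0.157
gripper_force: 30.0
t 17.3 tcp [ 0.5537 -0.1904  0.1005] yaw 12.04 w 0.157 f 30.0 shift/100mm [ 0.001 -0.018 -0.755] turn 0.0 deg 0.0
```

View pics/g6.png

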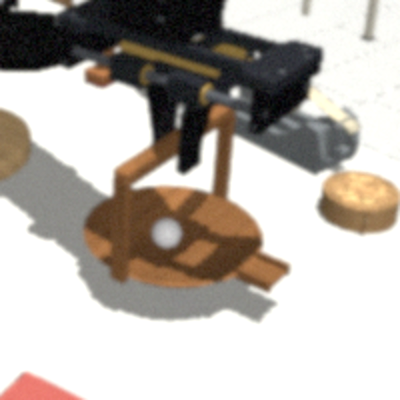

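The dish is up and level, with the ball in the middle. Now I raise it further and turn it.

```bash
python3 -m pendant '[[[0,0,-0.03,0],[0,0,-0.1,0],[0,0,-0.2,0],[0,0,-0.3,0],[0,0,-0.4,0],[0,0,-0.5,0],[0,0,-0.6,0],[0,0,-0.68,0]]]' >/dev/null
python3 -m pendant '[[[0,0,-0.05,0],[0,0,-0.07,0],[0,0,-0.07,0.01],[0,0,-0.07,0.03],[0,0,-0.07,0.06],[0,0,-0.07,0.1],[0,0,-0.07,0.14],[0,0,-0.07,0.18]]]' >/dev/null
python3 -m pendant '[[[0,0,0,0.04],[0,0,0,0.08],[0,0,0,0.12],[0,0,0,0.16],[0,0,0,0.2],[0,0,0,0.24],[0,0,0,0.28],[0,0,0,0.32]]]' >/dev/null
python3 -m pendant '[[[0,0,0,0.04],[0,0,0,0.08],[0,0,0,0.12],[0,0,0,0.16],[0,0,0,0.2],[0,0,0,0.24],[0,0,0,0.27],[0,0,0,0.29]]]' >/dev/null
python3 -m pendant '[[[0,0,0,0.015],[0,0,0,0.027],[0,0,0,0.027],[0,0,0,0.027]]]'
python3 - <<'E'
from h import *
go([.5124,.0661,.176],-81.6)
im=optics.capture("scene");hsv=cv2.cvtColor(im,cv2.COLOR_RGB2HSV)
p=sense()["tcp_pos"];c=proj("scene",[p[0],p[1],p[2]-.066]);x,y=c.astype(int)
m=((hsv[...,1]<60)&(hsv[...,2]>110)).astype(np.uint8);w=m[y-25:y+26,x-25:x+26];n,l,st,ce=cv2.connectedComponentsWithStats(w)
print("expected ball",c,[(s[4],(q+[x-25,y-25]).round(1)) for s,q in zip(st[1:],ce[1:])])
E
```

```text
time_s: 20.95
tcp_pos: [0.5538, -0.1904, 0.1755]
ee_rot: [[0.147, -0.989, -0.0], [-0.989, -0.147, 0.0], [-0.0, 0.0, -1.0]]
wrist_force: [0.2, -0.1, -3.1]
gripper_width: 0.153
gripper_force: 30.0
t 20.95 tcp [ 0.5538 -0.1904  0.1755] yaw -81.57 w 0.153 f 30.0 shift/100mm [-2.598  0.033 -0.005] turn 0.0 deg 0.0
expected ball [377.73263509 267.07856383] [(np.int32(136), array([364.3, 244. ])), (np.int32(13), array([388.2, 243.3])), (np.int32(100), array([378.5, 265.2])), (np.int32(19), array([358.9, 291.2])), (np.int32(16), array([399.1, 291.4]))]
```

The ball is in the middle, within 2 px of where I expect it. Now I carry the dish over the stand.

```bash
python3 -m pendant '[[[-0.02,0,0,0],[-0.06,0,0,0],[-0.12,0,0,0],[-0.19,0,0,0],[-0.26,0,0,0],[-0.33,0.01,0,0],[-0.4,0.01,0,0],[-0.47,0.01,0,0]]]' >/dev/null
python3 -m pendant '[[[-0.07,0,0,0],[-0.14,0,0,0],[-0.21,0,0,0],[-0.28,0,0,0],[-0.35,0,0,0],[-0.42,0,0,0],[-0.49,0.01,0,0],[-0.56,0.01,0,0]]]' >/dev/null
python3 -m pendant '[[[-0.07,0,0,0],[-0.14,0,0,0],[-0.21,0,0,0],[-0.28,0,0,0],[-0.35,0,0,0],[-0.42,0,0,0],[-0.49,0.01,0,0],[-0.56,0.01,0,0]]]' >/dev/null
python3 -m pendant '[[[-0.07,0,0,0],[-0.14,0,0,0],[-0.21,0,0,0],[-0.28,0,0,0],[-0.35,0,0,0],[-0.42,0,0,0],[-0.49,0,0,0],[-0.56,0,0,0]]]' >/dev/null
python3 -m pendant '[[[-0.07,0,0,0],[-0.14,0,0,0],[-0.21,0,0,0],[-0.28,0,0,0],[-0.34,0,0,0],[-0.39,0,0,0],[-0.43,0,0,0],[-0.45,0,0,0]]]' >/dev/null
python3 -m pendant '[[[0,0,0,0],[0,0,0,0],[0,0,0,0],[0,0,0,0],[0,0,0,0],[0,0,0,0],[0,0,0,0],[0,0,0,0]]]'
cat > chk.py <<'E'
from h import *
go([.5124,.0661,.176],-81.6)
im=optics.capture("scene");cv2.imwrite("pics/e.png",im[:,:,::-1]);hsv=cv2.cvtColor(im,cv2.COLOR_RGB2HSV)
p=sense()["tcp_pos"];c=proj("scene",[p[0],p[1],p[2]-.066]);x,y=c.astype(int)
m=((hsv[...,1]<60)&(hsv[...,2]>110)).astype(np.uint8);w=m[y-25:y+26,x-25:x+26];n,l,st,ce=cv2.connectedComponentsWithStats(w)
print("expected ball",c,[(s[4],(q+[x-25,y-25]).round(1)) for s,q in zip(st[1:],ce[1:])])
# dish outline, scene + lip check in top view
b=cv2.inRange(hsv,(5,110,25),(18,255,140));b[:y-80]=0;b[y+80:]=0;b[:,:x-90]=0;b[:,x+90:]=0
k=max(cv2.findContours(b,0,1)[0],key=cv2.contourArea);print("dish bbox",cv2.boundingRect(k),"lip expected",proj("scene",[p[0]-.098*np.cos(.147),p[1]-.098*np.sin(.147),p[2]-.066]))
E
python3 chk.py
```

```text
time_s: 25.8
tcp_pos: [0.5128, 0.0663, 0.1755]
ee_rot: [[0.146, -0.989, -0.0], [-0.989, -0.146, -0.0], [0.0, 0.0, -1.0]]
wrist_force: [0.1, -0.6, -4.6]
gripper_width: 0.161
gripper_force: 30.0
t 25.8 tcp [0.5128 0.0663 0.1755] yaw -81.58 w 0.161 f 30.0 shift/100mm [ 0.001  0.004 -0.005] turn 0.0 deg 0.0
expected ball [266.27978843 220.04229039] [(np.int32(149), array([259.9, 198.6])), (np.int32(5), array([281.2, 196.6])), (np.int32(43), array([256.7, 204.9])), (np.int32(31), array([266.6, 218.5])), (np.int32(232), array([269.1, 240.4]))]
dish bbox (220, 145, 110, 95) lip expected [223.6681842  236.54870018]
```

```bash
python3 -c "
from station import r
print(r.finish_job())"
```

```text
the job is handed in; nothing more can be done
None
```

I handed the job in with the mug released upright on the table to the left of the stand, and the dish held about 6 cm above the stand, lip along the tongue, ball in the middle; the hand-in returned no verdict.

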